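Next radio battery from the rack to the charging carousel

ROBOT

A 6-joint arm with a two-finger parallel gripper is mounted at the origin on the work surface. World frame = base frame: x ahead of the robot, y to its left, z up, the work surface at z = 0. Lengths are in m, angles in rad, forces in N, time in s.
With the tool pointing down it reaches from about 0.375 to 0.9 m from the base axis. Payload 3.1 kg.
Tool frame: the origin (TCP) lies on the front face of the gripper's body, between the roots of the fingers; the fingertips stand 70 mm ahead of it and the grasp point (between the pads) lies 51 mm ahead of it; z points along the fingers, y is the line along which they close (so a half turn about z gives the same grasp; the last joint's range is limited). The gripper opens to 87 mm and grips with 3 to 60 N. Pads are 19 mm wide; open, the fingers measure 117 mm over their backs; the gripper's body (75 mm by 190 mm) begins 51 mm behind the grasp point.
Start: joints at [-1.51, 0.527, 1.433, -0, 1.181, -0.178], TCP at [0.148, -0.607, 0.292] pointing down, gripper open.
Joint ranges: [-3.08, 3.08], [-0.75, 2.2], [0.22, 2.44], [-1.43, 4.57], [0, 2.65], [-2.85, 2.85]. Speed limits (rad/s): [2.79, 2.79, 3.14, 3.14, 3.14, 3.14].

INTERFACE

Orientations are given as a unit quaternion [x, y, z, w].
In Python, from rig import robot, cams, ticket gives the robot as it stands. The module is installed in compiled form; this text tells all that it offers.
- The arm moves only by the shell command python3 -m crank 'ROWS' [FORCE]. ROWS is JSON, a list of rows, each a list of 7 numbers: the shift along the tool's x, y, z in cm, then the turn, a rotation vector about the tool's x, y, z in rad, then the closure, from 0 (fully open) to 1 (shut). A call has 1 to 5 rows; each row shifts and turns the commanded pose from where the row before left it, along the tool's axes as they then stand; what a row does not reach is not made up. A row lasts 1/8 s, in which the tool goes at most 62.5 mm and 10.7 degrees, less where a joint would pass 70% of its speed; a pose out of reach is approached as far as the arm can. A call is refused whole if a number of a shift passes 6.25 or a number of a turn 0.188, either way. A call with a gripper value outside its range is refused whole. The fingers move at their own pace and stop on an object; FORCE is the grip in N (left out, the last holds). Time passes only in rows, so rows that do not move let the fingers close. It gives the time, the measured TCP pose, the force, the opening and the grip force at its end, in the units of the state.
- robot.get_obs(): the state, without advancing time (a new reading comes with each control period).
- cams.camera(name): name is "scene" or "top" or "wrist"; returns the picture (420x560x3 uint8, red, green, blue); there is no depth.
- cams.camera_info(name): a dict with "intrinsics" (3x3 intrinsics, pixels), "pose" (4x4, takes a point from camera to world coordinates). Camera axes: x right, y down, z forward; pixel columns grow to the right and rows downward; lengths in m; the calibration is good to about 2 mm. A picture is of the moment at which its call begins: read the wrist's pose just before it. camera_info takes no time and is no camera call; for the wrist camera it gives the pose at the moment of the call.
- ticket.hand_in(): hands the job in; it is judged then, once.
The state is a dict: "time": time; "q": joint angles; "joint_velocities": joint speeds; "joint_torque": joint torques, N m; "position": TCP position; "tool_rot": TCP orientation; "ft_force": force on the tool from outside, world axes, zero at the start; "moment": the same for the moment, N m; "grip_width": finger opening in m; "grip_force": force on a finger pad.
Only numpy, scipy, OpenCV 4.12 (cv2) and the standard library are available. Lean on these libraries where they do the work, as an engineer would, in place of code of your own. Each camera call takes 0.05 s, during which the arm holds its last target. There are 200 camera calls.

TASK

First turn the charging carousel, by pushing on its rim, until the empty green-marked bay faces the green pointer at the front. Then pull the lowest battery pack straight out of the magazine and lower it into that bay, contacts inward and fully home against the hub, letting go only once it rests flat. The bay must still face the pointer, the other packs must stay in the magazine, and the radio, antenna and jar are to be left alone.

Things in the scene. Friction and masses are not known exactly. Their poses are not given: they have to be found in the camera images.
- magazine: Fixed aluminium rack (gravity-fed magazine). Origin on the table under the middle of the stack column; z up; its outlet faces its -x. Walls 4 mm thick, to 177 mm above the table; outside, the column spans x -62 to +62 and y -33 to +33 mm; foot plate x -70 to +80, y -50 to +50, 12 mm high. The packs lie on a floor 50 mm above the table that ends at x = -62.
- outlet (a point): Middle of the magazine's outlet, in its front face, 60 mm above the table; x points into the magazine. The front wall (two strips, a viewing slot between) ends 75 mm above the table, so only the lowest pack slides out, along -x. Here the floor is just a 36 mm wide tongue and the side walls are cut away below 80 mm height for 40 mm inward: room for fingers.
- pack0_center (a point): Centre of the lowest battery pack: black rigid slab 110 x 54 x 20 mm (its x, y, z), about 0.12 kg, blue band round its -x end, brass contacts at its +x end. It lies flat on the magazine floor under the others, its -x end standing out 35 to 41 mm from the front wall; to be clear it must travel about 72 mm along the magazine's -x.
- pack0_contacts (a point): Middle of the contact (+x) end face of the lowest pack, 55 mm from its centre.
- carousel: Fixed round base of a charging carousel. Origin on the table, on the vertical turning axis; z up. Its front is -x. On it turns a grey disc, 280 mm diameter, top 34 mm above the table, with a round hub (radius 34 mm, to 86 mm) and four bays 90 degrees apart. The one opposite the green is empty too but red: not to be used; the other two hold fixed packs (orange bands) to 147 mm from the axis, 70 mm high.
- pointer (a point): Green diamond on the low tongue (30 mm wide, 18 mm high, to 178 mm from the axis) of the carousel base, 163 mm from the axis, 18 mm above the table, marking the front. It does not turn.
- bay (a point): Where a pack's centre lies when home in the empty green-marked bay: 92 mm from the axis, 60 mm above the table (3 mm gap to the hub). x points inward to the axis. The pack lies along x on a plinth 40 mm wide, top at 50 mm height, out to 128 mm from the axis, between two green guides 62 mm apart, standing 36 to 80 mm from the axis, to 62 mm height; its blue end overhangs the disc.
- turntable (a joint): Angle of the carousel's disc, rad: 0 (or any whole turn) when the green bay faces the pointer, growing counterclockwise seen from above. To turn it, push sideways one of four upright steel pins with yellow tips on its rim: 10 mm diameter, 34 to 70 mm above the table, 128 mm from the axis, 45, 135, 225 and 315 degrees from the green bay. Friction about 0.2 N m; it stays where left.
- radio: Bystander: handheld radio standing upright, loose, 36 x 58 x 115 mm plus a stub aerial to 200 mm height; origin under its middle.
- antenna: Bystander: whip antenna on a round magnet foot (48 mm diameter), loose, 206 mm high; origin under its foot.
- tin: Bystander: small jar with a red cap, loose, 48 mm diameter, 45 mm high; origin under its middle.
- pack1_center (a point): Centre of battery pack number 2 from below in the magazine, same kind and size as the lowest; it stays in the stack and sinks by 20 mm when the lowest is gone.
- pack2_center (a point): Centre of battery pack number 3 from below in the magazine, same kind and size as the lowest; it stays in the stack and sinks by 20 mm when the lowest is gone.
- pack3_center (a point): Centre of battery pack number 4 from below in the magazine, same kind and size as the lowest; it stays in the stack and sinks by 20 mm when the lowest is gone.
- pack4_center (a point): Centre of battery pack number 5 from below in the magazine, same kind and size as the lowest; it stays in the stack and sinks by 20 mm when the lowest is gone.
There are look-alikes about, which are no part of the job. What is shaped like the part that bears pack0_center but pink is not meant. Of the things that look like the magazine, the larger one is meant.

How it is judged:
By the outcome, as a careful person would: the job done as asked, in the order asked, and still so for the second after the job is handed in, with the robot touching nothing.
It also fails if it takes over 72 s, if anything falls off the work surface, if the arm or the gripper's body presses on something with over 40 N, if the wrist force passes 120 N, or if a joint passes its speed limit or range.

## Working session

There is one attempt and no reset: what is moved stays moved. The work goes in short steps, Python scripts to look and compute and a shell command to move; the robot and the scene stay as the last step left them, time stands still between calls to the robot, and variables do not carry over. Pictures are saved under pics/ and viewed, at most 14 in all, crops included, and the job is handed in when it is done.

```bash
mkdir -p pics
python3 - <<'E'
from rig import robot,cams
import cv2,numpy as np
np.set_printoptions(precision=4,suppress=True)
for n in ("scene","top"):
    im=cams.camera(n); cv2.imwrite(f"pics/{n}0.png",im[:,:,::-1]); i=cams.camera_info(n); print(n,np.array(i["intrinsics"]),np.array(i["pose"]))
o=robot.get_obs(); print(o["time"],o["position"],o["tool_rot"],o["grip_width"])
E
```

```text
scene [[538.7517   0.     286.397 ]
 [  0.     538.7517 211.1969]
 [  0.       0.       1.    ]] [[-0.3763  0.7204 -0.5826  1.3387]
 [ 0.9264  0.2858 -0.2449  0.4042]
 [-0.0099 -0.6319 -0.775   1.0675]
 [ 0.      0.      0.      1.    ]]
top [[449.9324   0.     284.7353]
 [  0.     449.9324 214.3741]
 [  0.       0.       1.    ]] [[-0.061  -0.9711  0.2309  0.4114]
 [-0.9981  0.0581 -0.0193  0.098 ]
 [ 0.0053 -0.2316 -0.9728  0.9649]
 [ 0.      0.      0.      1.    ]]
0.1 [ 0.1484 -0.6066  0.2914] [ 0.9928  0.1196  0.     -0.001 ] 0.08692504017639396
```

View pics/scene0.png

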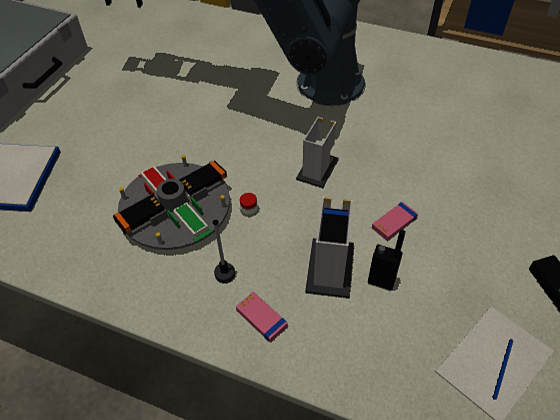

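View pics/top0.png

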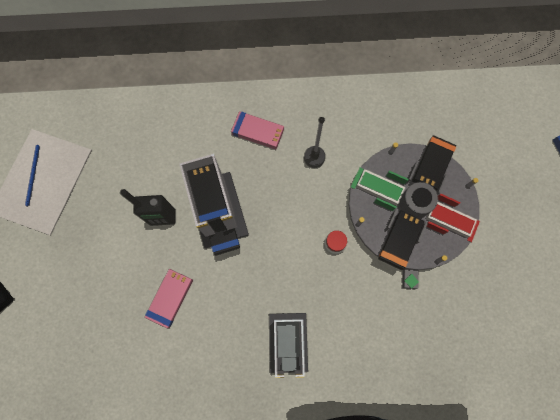

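The scene view shows the carousel at (172,200) with the green bay at (190,220), the big magazine at (332,255) with its blue pack end at (335,212), the jar at (249,203), the antenna at (224,270) and the radio at (386,265). The top view shows the magazine at (208,195) with its outlet end at (225,243), the hub at (422,197), the green bay at (380,187), the pointer at (411,281) and yellow pins at (394,148), (473,182), (444,259) and (361,220).

```bash
cat > h.py <<'E'
from rig import robot,cams
import cv2,numpy as np
np.set_printoptions(precision=4,suppress=True)
def ray(info,u,v):
    K=np.array(info["intrinsics"]);P=np.array(info["pose"])
    d=P[:3,:3]@np.linalg.solve(K,[u,v,1]);return P[:3,3],d/np.linalg.norm(d)
def plane(info,u,v,z):
    o,d=ray(info,u,v);return o+d*(z-o[2])/d[2]
def tri(a,b):
    (o1,d1),(o2,d2)=a,b
    s=np.linalg.lstsq(np.c_[d1,-d2],o2-o1,rcond=None)[0]
    p,q=o1+s[0]*d1,o2+s[1]*d2;return (p+q)/2,np.linalg.norm(p-q)
def proj(info,p):
    K=np.array(info["intrinsics"]);P=np.array(info["pose"])
    c=P[:3,:3].T@(np.array(p)-P[:3,3]);c=K@c;return c[:2]/c[2]
def blobs(im,lo,hi,amin=4):
    m=cv2.inRange(cv2.cvtColor(im,cv2.COLOR_RGB2HSV),lo,hi)
    n,_,st,c=cv2.connectedComponentsWithStats(m)
    return [(*c[i].round(1).tolist(),int(st[i,4])) for i in range(1,n) if st[i,4]>=amin]
E
python3 - <<'E'
from h import *
C={"yellow":((18,110,90),(32,255,255)),"green":((45,100,40),(80,255,255)),"blue":((105,130,40),(128,255,255)),"red":((0,170,70),(6,255,255)),"orange":((7,170,120),(17,255,255))}
ims=[]
for n in("top","scene"):
    im=cv2.imread(f"pics/{n}0.png")[:,:,::-1].copy()
    for k,(a,b) in C.items(): print(n,k,blobs(im,a,b,5))
    ims.append(im)
def crop(im,x0,y0,w,h,s=4): return cv2.resize(im[y0:y0+h,x0:x0+w],None,fx=s,fy=s,interpolation=cv2.INTER_CUBIC)
a=crop(ims[0],180,150,100,150); b=crop(ims[1],295,185,100,150)
cv2.imwrite("pics/crop1.png",np.hstack([a,b])[:,:,::-1])
E
```

```text
top yellow [(395.1, 144.7, 20), (206.9, 168.2, 16), (200.7, 169.9, 16), (194.6, 171.9, 17), (421.7, 177.9, 16), (427.2, 180.2, 13), (475.0, 180.0, 21), (432.6, 182.7, 14), (405.6, 215.9, 15), (229.6, 216.6, 5), (361.2, 219.4, 21), (410.9, 218.4, 16), (223.5, 218.5, 6), (416.5, 220.7, 15), (201.5, 225.1, 10), (444.0, 257.7, 24), (183.4, 278.8, 5)]
top green [(356.7, 177.8, 81), (398.4, 177.1, 79), (381.2, 185.7, 502), (386.3, 203.8, 72), (411.2, 280.6, 100)]
top blue [(238.9, 122.5, 85), (558.8, 137.4, 5), (32.0, 175.2, 169), (212.9, 214.5, 161), (225.1, 244.9, 142), (158.3, 317.8, 123)]
top red [(449.0, 198.3, 30), (452.9, 218.1, 508), (473.5, 231.9, 38), (437.4, 226.1, 32)]
top orange [(442.7, 143.8, 107)]
scene yellow [(447.3, 4.3, 33), (442.0, 16.9, 54), (445.2, 31.5, 6), (458.6, 33.2, 38), (478.7, 37.3, 16), (488.9, 38.9, 7), (497.5, 41.1, 18), (505.1, 42.1, 8), (511.6, 43.8, 8), (517.5, 44.4, 8), (524.9, 46.8, 15), (541.2, 50.0, 11), (551.7, 52.4, 7), (557.0, 53.2, 6), (182.7, 156.0, 13), (184.0, 180.8, 6), (120.5, 188.5, 14), (188.7, 186.7, 6), (222.1, 196.4, 15), (152.5, 198.0, 8), (155.0, 201.0, 7), (157.5, 204.0, 8), (382.2, 227.6, 5), (385.8, 230.4, 5), (157.5, 233.7, 14), (250.5, 297.2, 6), (246.4, 300.3, 7), (242.2, 303.8, 5)]
scene green [(196.0, 204.8, 68), (189.8, 217.5, 339), (172.3, 217.2, 60), (202.4, 235.1, 81)]
scene blue [(31.7, 187.9, 203), (407.4, 209.4, 73), (3.3, 208.1, 11), (335.3, 211.9, 120), (274.3, 327.5, 115), (502.6, 369.0, 229)]
scene red [(153.6, 176.6, 198), (169.9, 174.2, 20), (139.8, 175.2, 6), (148.0, 187.5, 27), (247.8, 199.0, 176)]
scene orange [(216.7, 167.3, 71), (121.3, 219.9, 83)]
```

View pics/crop1.png

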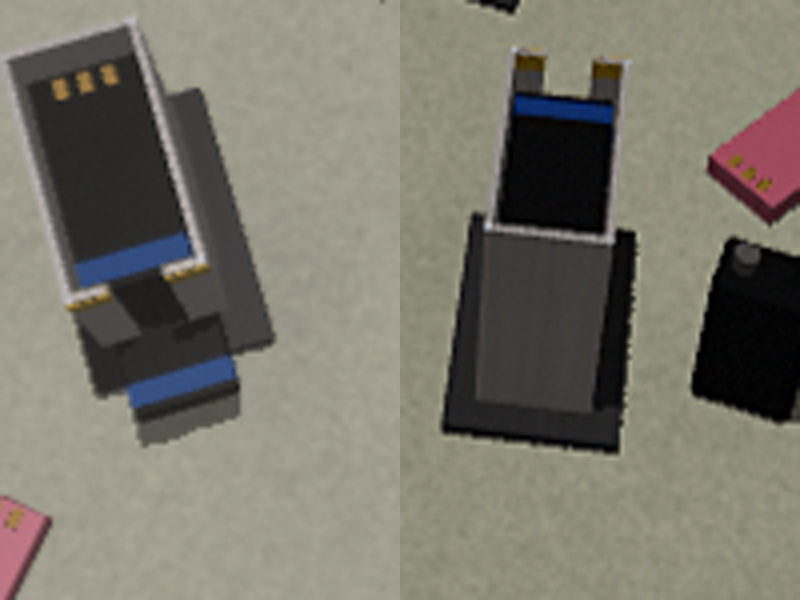

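The crop shows the magazine's rim corners (top view about (182,165), (213,154), (232,216), (198,226)) and the lowest pack's top end edge from (214,252) to (239,244.5).

Run:
```python
from h import *
T=cams.camera_info("top");S=cams.camera_info("scene")
print("pins")
P=[]
for a,b in [((395.1,144.7),(157.5,233.7)),((475,180),(120.5,188.5)),((444,257.7),(182.7,156)),((361.2,219.4),(222.1,196.4))]:
    p,e=tri(ray(T,*a),ray(S,*b));P.append(p);print(p,e, plane(T,*a,.068),plane(S,*b,.068))
P=np.array(P);c=P.mean(0);print("axis",c,np.linalg.norm((P-c)[:,:2],axis=1),np.degrees(np.arctan2(*(P-c)[:,1::-1].T)))
g,e=tri(ray(T,381.2,185.7),ray(S,189.8,217.5));print("green",g,e)
pt=plane(T,411.2,280.6,.018);print("pointer",pt,np.linalg.norm((pt-c)[:2]))
ga=plane(T,381.2,185.7,.05)
for q in(g,ga,pt):print(np.degrees(np.arctan2(q[1]-c[1],q[0]-c[0])),np.linalg.norm((q-c)[:2]))
print("mag rim")
M=[]
for a,b in [((182,165),(348.8,245)),((213.3,154.5),(316.8,242)),((231.8,216.3),(323.8,197.5)),((197.5,226.3),(352.5,200.5))]:
    p,e=tri(ray(T,*a),ray(S,*b));M.append(plane(T,*a,.177));print(p,e,M[-1],plane(S,*b,.177))
M=np.array(M);m=M.mean(0);d=(M[0]+M[1]-M[2]-M[3])/2
print("mag",m,"len",np.linalg.norm(d),"yaw",np.degrees(np.arctan2(d[1],d[0])))
E1=plane(T,213.8,252,.07);E2=plane(T,239.3,244.5,.07);print("pack end",E1,E2,np.linalg.norm(E1-E2),(E1+E2)/2, np.degrees(np.arctan2(*(E1-E2)[1::-1]))-90)
print("jar",plane(T,337,241,.045),"ant foot",plane(T,314,158,.01),"radio",plane(T,157,209,.115))
```

```text
pins
[ 0.7615 -0.1631  0.0704] 7.519103396657642e-05 [ 0.7625 -0.1638  0.068 ] [ 0.7602 -0.1645  0.068 ]
[ 0.6736 -0.3209  0.0703] 0.0007034405910951013 [ 0.6742 -0.3216  0.068 ] [ 0.6721 -0.323   0.068 ]
[ 0.5158 -0.2332  0.0694] 0.0005571260926513415 [ 0.5159 -0.2334  0.068 ] [ 0.5147 -0.2344  0.068 ]
[ 0.6038 -0.0748  0.0703] 2.8790838719756272e-05 [ 0.6043 -0.0753  0.068 ] [ 0.6021 -0.0759  0.068 ]
axis [ 0.6387 -0.198   0.0701] [0.1277 0.1278 0.1278 0.128 ] [  15.8439  -74.1253 -164.0319  105.8144]
green [ 0.6784 -0.1278  0.0503] 0.0013633478793392657
pointer [ 0.478  -0.1763  0.018 ] 0.16213300814862538
60.48425227687726 0.08063139768710104
60.024840733897264 0.08014744761595488
172.31382623141386 0.16213300814862538
mag rim
[0.7034 0.2699 0.1737] 0.006742367321900896 [0.7032 0.266  0.177 ] [0.7045 0.2735 0.177 ]
[0.7206 0.2092 0.1753] 0.002445954233767215 [0.7204 0.2078 0.177 ] [0.7214 0.2108 0.177 ]
[0.6008 0.1804 0.1725] 0.005089993352405478 [0.6005 0.1775 0.177 ] [0.6036 0.1839 0.177 ]
[0.5861 0.2419 0.1729] 0.003935331300045023 [0.5858 0.2393 0.177 ] [0.5888 0.2445 0.177 ]
mag [0.6525 0.2227 0.177 ] len 0.1220120690860425 yaw 13.493962142846788
pack end [0.5549 0.2268 0.07  ] [0.567  0.1753 0.07  ] 0.05293387415121058 [0.561 0.201 0.07 ] 13.23921604150972
jar [ 0.5665 -0.025   0.045 ] ant foot [0.7641 0.0054 0.01  ] radio [0.6386 0.3284 0.115 ]
```

```bash
cat >> h.py <<'E'
from scipy.spatial.transform import Rotation as Ro
def target(yaw,tilt):   # tool x heads along yaw, z down, tilted so that z leans towards yaw
    return Ro.from_euler('z',yaw,degrees=True)*Ro.from_euler('x',180,degrees=True)*Ro.from_euler('y',tilt,degrees=True)
def go(p,yaw=None,tilt=0,grasp=0.0):
    """shift (cm, current tool axes) and turn (rotvec) from measured pose to the pose with the point `grasp` ahead of TCP at p"""
    o=robot.get_obs();R=Ro.from_quat(o["tool_rot"]);T=R if yaw is None else target(yaw,tilt)
    t=np.array(p)-T.apply([0,0,grasp])
    print("t",round(o["time"],2),"pos",o["position"],"q",np.array(o["q"]),"F",np.array(o["ft_force"]),"w",o["grip_width"],o["grip_force"])
    print("shift cm",R.inv().apply(t-o["position"])*100,"after turn",T.inv().apply(t-o["position"])*100,"turn",(R.inv()*T).as_rotvec())
E
python3 - <<'E'
from h import *
go([.6038,-.0748,.21],-74.2)
E
```

```text
t 0.1 pos [ 0.1484 -0.6066  0.2914] q [-1.5095  0.5284  1.4338 -0.      1.1814 -0.1785] F [-0.486   0.0782  0.578 ] w 0.08692504017639396 0.0
shift cm [ 56.8615 -40.8246   8.2325] after turn [-38.7707 -58.2948   8.1364] turn [-0.0018  0.0012  1.5349]
```

```bash
R='[3.8,-2.7,0.5,0,0,0,0.5]'
python3 -m crank '[[3.8,-2.7,0.5,0,0,0,0.5],[3.8,-2.7,0.5,0,0,0,0.5],[3.8,-2.7,0.5,0,0,0,0.5],[3.8,-2.7,0.5,0,0,0,0.5],[3.8,-2.7,0.5,0,0,0,0.5]]' 10
python3 -m crank '[[3.8,-2.7,0.5,0,0,0,0.5],[3.8,-2.7,0.5,0,0,0,0.5],[3.8,-2.7,0.5,0,0,0,0.5],[3.8,-2.7,0.5,0,0,0,0.5],[3.8,-2.7,0.5,0,0,0,0.5]]'
python3 -m crank '[[3.8,-2.7,0.5,0,0,0,0.5],[3.8,-2.7,0.5,0,0,0,0.5],[3.8,-2.7,0.5,0,0,0,0.5],[3.8,-2.7,0.5,0,0,0,0.5],[3.8,-2.7,0.5,0,0,0,0.5]]'
python3 -m crank '[[0,0,0,0,0,0.17,0.5],[0,0,0,0,0,0.17,0.5],[0,0,0,0,0,0.17,0.5],[0,0,0,0,0,0.17,0.5],[0,0,0,0,0,0.17,0.5]]'
python3 -m crank '[[0,0,0,0,0,0.17,0.5],[0,0,0,0,0,0.17,0.5],[0,0,0,0,0,0.17,0.5],[0,0,0,0,0,0.17,0.5],[0,0,0,0,0,0,0.5]]'
python3 - <<'E'
from h import *
go([.6038,-.0748,.113],-74.2)
i=cams.camera_info("wrist");print(np.array(i["pose"]),np.array(i["intrinsics"])[0])
cv2.imwrite("pics/w1.png",cams.camera("wrist")[:,:,::-1])
print(proj(i,[.6038,-.0748,.07]))
E
```

```text
time: 0.72
position: [0.3017, -0.4294, 0.2668]
tool_rot: [0.993, 0.119, 0.0, -0.0]
ft_force: [0.6, -0.8, -0.1]
grip_width: 0.0471
grip_force: 0.0
time: 1.35
position: [0.4542, -0.2532, 0.2418]
tool_rot: [0.993, 0.12, -0.0, -0.0]
ft_force: [-1.0, 0.6, -0.4]
grip_width: 0.0438
grip_force: 0.0
time: 1.98
position: [0.6066, -0.077, 0.2167]
tool_rot: [0.993, 0.12, -0.0, -0.0]
ft_force: [0.9, -0.3, 0.3]
grip_width: 0.0435
grip_force: 0.0
time: 2.6
position: [0.6057, -0.0781, 0.2167]
tool_rot: [0.953, -0.303, -0.001, -0.0]
ft_force: [-0.6, -0.7, -0.1]
grip_width: 0.0434
grip_force: 0.0
time: 3.22
position: [0.6057, -0.0782, 0.2168]
tool_rot: [0.8, -0.601, -0.0, 0.0]
ft_force: [1.2, -0.2, 1.0]
grip_width: 0.0437
grip_force: 0.0
t 3.23 pos [ 0.6057 -0.0782  0.2168] q [-0.3112  0.6     1.5389  0.      1.0037  2.5478] F [ 1.2315 -0.1845  1.0444] w 0.0436967505002948 0.0
shift cm [-0.3761  0.0776 10.3803] after turn [-0.3817  0.0886 10.38  ] turn [0.0008 0.0006 0.0068]
[[-0.9602 -0.2689 -0.0762  0.6264]
 [-0.2794  0.9251  0.257  -0.1482]
 [ 0.0014  0.2681 -0.9634  0.3089]
 [ 0.      0.      0.      1.    ]] [302.9421   0.     279.6388]
[280.6923 217.6202]
```

View pics/w1.png

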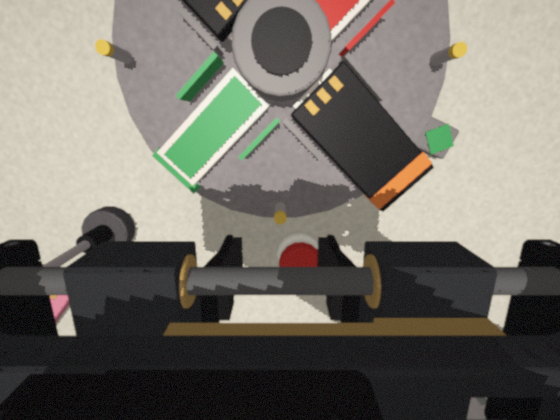

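The pin tip sits at (280,217), where it was predicted, centred between the fingers. The antenna foot (105,230) is well clear. I'll descend and grip the pin.

```bash
python3 -m crank '[[-0.1,0,3.5,0,0,0,0.5],[-0.1,0.05,3.5,0,0,0,0.5],[-0.18,0.03,3.4,0,0,0,0.5],[0,0,0,0,0,0,0.5]]' 6
python3 -m crank '[[0,0,0,0,0,0,1],[0,0,0,0,0,0,1],[0,0,0,0,0,0,1],[0,0,0,0,0,0,1]]' 6
python3 - <<'E'
from h import *
o=robot.get_obs();c=np.array([.6387,-.198]);d=np.array(o["position"])[:2]-c
print(np.degrees(np.arctan2(d[1],d[0])),np.linalg.norm(d),o["ft_force"],o["grip_width"],np.array(o["q"]))
a=np.radians(10);print("chord per 10deg in tool axes (x inward, y)",128*(1-np.cos(a)),128*np.sin(a))
E
```

```text
time: 3.78
position: [0.6021, -0.0742, 0.1106]
tool_rot: [0.8, -0.6, -0.003, 0.001]
ft_force: [0.5, -0.2, 0.6]
grip_width: 0.0436
grip_force: 0.0
time: 4.28
position: [0.6045, -0.075, 0.1141]
tool_rot: [0.799, -0.601, 0.001, -0.0]
ft_force: [0.1, -0.2, 0.3]
grip_width: 0.0114
grip_force: 0.0
105.54232194520878 0.12770294105009908 [ 0.0552 -0.1846  0.2886] 0.011401136347669169 [-0.3066  0.7465  1.6013  0.      0.7924  2.5542]
chord per 10deg in tool axes (x inward, y) 1.9446076144373734 22.226966741367082
```

```bash
python3 -m crank '[[0,0,0,0,0,0,1],[0.123,1.773,0,0,0,-0.139,1],[0.123,1.773,0,0,0,-0.139,1],[0.123,1.773,0,0,0,-0.139,1],[0.123,1.773,0,0,0,-0.139,1]]'
python3 -m crank '[[0.123,1.773,0,0,0,-0.139,1],[0.123,1.773,0,0,0,-0.139,1],[0.123,1.773,0,0,0,-0.139,1],[0.123,1.773,0,0,0,-0.139,1],[0.123,1.773,0,0,0,-0.139,1]]'
python3 -m crank '[[0.123,1.773,0,0,0,-0.139,1],[0.123,1.773,0,0,0,-0.139,1],[0.123,1.773,0,0,0,-0.139,1],[0.123,1.773,0,0,0,-0.139,1],[0.123,1.773,0,0,0,-0.139,1]]'
python3 -m crank '[[0,0,0,0,0,0,1],[0,0,0,0,0,0,1]]'
python3 - <<'E'
from h import *
o=robot.get_obs();c=np.array([.6387,-.198]);d=np.array(o["position"])[:2]-c
print(np.degrees(np.arctan2(d[1],d[0]))%360,np.linalg.norm(d),o["ft_force"],o["grip_width"],np.array(o["q"]))
im=cams.camera("top");cv2.imwrite("pics/t2.png",im[:,:,::-1])
print(blobs(im,(45,100,40),(80,255,255),5),blobs(im,(18,110,90),(32,255,255),5))
im=cams.camera("scene");cv2.imwrite("pics/s2.png",im[:,:,::-1])
print(blobs(im,(45,100,40),(80,255,255),5),blobs(im,(18,110,90),(32,255,255),5))
E
```

```text
time: 4.9
position: [0.545, -0.112, 0.114]
tool_rot: [0.934, -0.357, 0.001, -0.0]
ft_force: [1.4, 1.2, 2.7]
grip_width: 0.0096
grip_force: 6.0
time: 5.52
position: [0.512, -0.193, 0.1139]
tool_rot: [1.0, -0.018, 0.001, -0.0]
ft_force: [2.0, 2.9, 3.2]
grip_width: 0.0099
grip_force: 6.0
time: 6.15
position: [0.5386, -0.2757, 0.114]
tool_rot: [0.946, 0.324, 0.001, -0.0]
ft_force: [1.7, 5.1, 2.9]
grip_width: 0.0098
grip_force: 6.0
time: 6.4
position: [0.5389, -0.2759, 0.1139]
tool_rot: [0.947, 0.321, 0.001, 0.001]
ft_force: [3.1, 0.4, 5.2]
grip_width: 0.0095
grip_force: 6.0
217.98491029649585 0.12664628867845165 [3.1227 0.3824 5.1574] 0.009523415885938464 [-0.6578  0.7432  1.612   0.0006  0.7837  0.2588]
[(401.1, 227.7, 52), (416.7, 239.5, 553), (432.3, 229.8, 111), (410.5, 265.8, 67), (407.9, 277.5, 11)] [(375.4, 155.9, 21), (461.2, 160.8, 20), (206.9, 168.2, 16), (200.7, 169.9, 16), (194.6, 171.9, 17), (397.1, 192.1, 16), (441.0, 195.0, 15), (397.0, 198.0, 15), (441.1, 200.6, 15), (397.2, 203.4, 16), (441.0, 206.0, 15), (226.4, 218.0, 19), (202.1, 225.4, 19), (374.4, 240.0, 25), (173.4, 274.4, 5)]
[(211.1, 166.1, 49), (191.8, 176.2, 242), (176.8, 174.4, 39), (195.8, 184.6, 33), (198.8, 187.4, 28)] [(443.9, 12.0, 109), (462.2, 33.6, 45), (479.5, 37.8, 24), (488.0, 39.1, 8), (492.6, 40.2, 5), (500.8, 42.0, 33), (516.4, 44.6, 34), (526.4, 46.8, 5), (532.2, 48.8, 5), (542.2, 50.7, 9), (222.0, 181.5, 16), (155.8, 185.6, 5), (153.2, 189.0, 8), (188.6, 195.9, 7), (185.7, 199.1, 7), (182.9, 202.3, 7), (118.4, 203.6, 13), (382.2, 227.6, 5), (178.8, 232.6, 16), (250.5, 297.2, 6), (246.4, 300.3, 7), (242.2, 303.8, 5)]
```

Run:
```python
from h import *
T=cams.camera_info("top");S=cams.camera_info("scene")
P=np.array([tri(ray(T,*a),ray(S,*b))[0] for a,b in [((375.4,155.9),(178.8,232.6)),((461.2,160.8),(118.4,203.6)),((374.4,240),(222,181.5))]])
c=(P[1]+P[2])/2;print(P,c)
for c in (c,np.array([.6387,-.198,0])):
  print("tri",np.degrees(np.arctan2(*(P-c)[:,1::-1].T))%360)
# top camera only, everything consistent in it
A0=np.array([plane(T,u,v,.07) for u,v in [(395.1,144.7),(475,180),(444,257.7),(361.2,219.4)]]);c0=A0.mean(0)
Q=np.array([plane(T,u,v,.07) for u,v in [(375.4,155.9),(461.2,160.8),(374.4,240)]])
pt=plane(T,411.2,280.6,.018)
f=lambda q:np.degrees(np.arctan2(*(q-c0)[...,1::-1].T))%360
print("top only axis",c0,"pins now",f(Q),"was",f(A0),"pointer",f(pt))
g=plane(T,416.7,239.5,.05);print("green",f(g),np.linalg.norm((g-c0)[:2]))
im=cv2.imread("pics/t2.png")[120:300,320:500];cv2.imwrite("pics/t2c.png",cv2.resize(im,None,fx=3.3,fy=3.3,interpolation=cv2.INTER_CUBIC))
```

```text
[[ 0.7395 -0.1192  0.0689]
 [ 0.7174 -0.2984  0.0704]
 [ 0.5597 -0.0971  0.0704]] [ 0.6385 -0.1977  0.0704]
tri [ 37.8577 308.0623 128.0623]
tri [ 37.9932 308.0816 128.0431]
top only axis [ 0.6387 -0.1979  0.07  ] pins now [ 38.2977 308.0827 128.0969] was [ 15.7317 285.8669 195.7903 105.8118] pointer 172.36542930301155
green 173.69446184782424 0.0802686134310572
```

View pics/t2c.png

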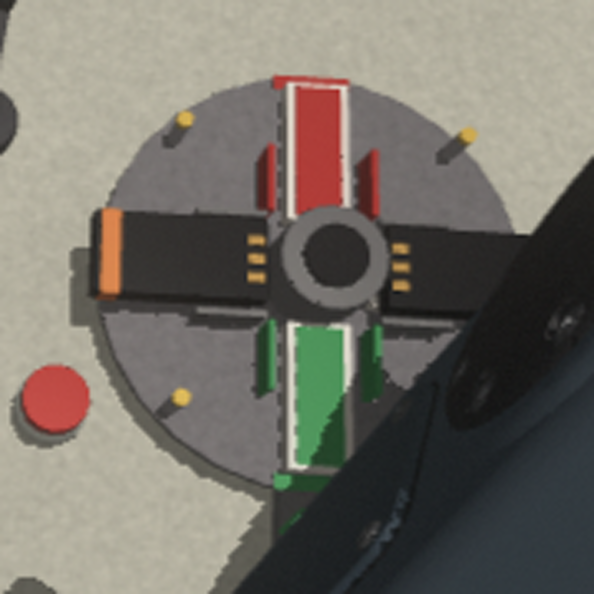

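The crop shows the green bay (zoom (322,400)) pointing at the pointer side, about 0.7° past it. The jar (55,398) is untouched. I'll go back 0.7°, then release and rise.

```bash
python3 -m crank '[[0,-0.08,0,0,0,0.006,1],[0,-0.08,0,0,0,0.006,1],[0,0,0,0,0,0,1],[0,0,0,0,0,0,0.5],[0,0,0,0,0,0,0.5]]'
python3 -m crank '[[0,0,0,0,0,0,0.5],[0,0,-4,0,0,0,0.5],[0,0,-5,0,0,0,0.5],[0,0,-5,0,0,0,0],[0,0,0,0,0,0,0]]'
python3 - <<'E'
from h import *
for f in (0,):
    R=target(193.5,-40);print("tool axes at grasp",R.as_matrix())
go([.45,.17,.26],193.5,0)
E
```

```text
time: 7.12
position: [0.5356, -0.2736, 0.1123]
tool_rot: [0.949, 0.316, -0.001, -0.002]
ft_force: [0.2, -0.6, -0.2]
grip_width: 0.0223
grip_force: 0.0
time: 7.75
position: [0.5388, -0.2759, 0.2575]
tool_rot: [0.949, 0.316, 0.002, 0.004]
ft_force: [-0.2, -0.2, 0.3]
grip_width: 0.0561
grip_force: 0.0
tool axes at grasp [[-0.7449 -0.2334  0.625 ]
 [-0.1788  0.9724  0.1501]
 [-0.6428  0.     -0.766 ]]
t 7.75 pos [ 0.5388 -0.2759  0.2575] q [-0.6576  0.5386  1.5244 -0.0002  1.0696  0.2696] F [-0.2319 -0.206   0.2878] w 0.056132156620154264 0.0
shift cm [ 19.6604 -40.9884  -0.5597] after turn [-1.7789 45.4276 -0.2471] turn [ 0.0055  0.0112 -2.7335]
```

```bash
python3 -m crank '[[2.18,-4.55,0,0,0,0,0],[2.18,-4.55,0,0,0,0,0],[2.18,-4.55,0,0,0,0,0],[2.18,-4.55,0,0,0,0,0],[2.18,-4.55,0,0,0,0,0]]'
python3 -m crank '[[2.18,-4.55,0,0,0,0,0],[2.18,-4.55,0,0,0,0,0],[2.18,-4.55,0,0,0,0,0],[2.18,-4.55,0,0,0,0,0],[0,0,0,0,0,-0.17,0]]'
python3 -m crank '[[0,0,0,0,0,-0.17,0],[0,0,0,0,0,-0.17,0],[0,0,0,0,0,-0.17,0],[0,0,0,0,0,-0.17,0],[0,0,0,0,0,-0.17,0]]'
python3 -m crank '[[0,0,0,0,0,-0.17,0],[0,0,0,0,0,-0.17,0],[0,0,0,0,0,-0.17,0],[0,0,0,0,0,-0.17,0],[0,0,0,0,0,-0.17,0]]'
python3 -m crank '[[0,0,0,0,0,-0.17,0],[0,0,0,0,0,-0.17,0],[0,0,0,0,0,-0.17,0],[0,0,0,0,0,-0.17,0],[0,0,0,0,0,-0.17,0]]'
python3 - <<'E'
from h import *
go([.45,.17,.26],193.5,-40)
T=cams.camera_info("top");S=cams.camera_info("scene")
for a,b in [((274,321),(338,121)),((303,321),(319,118)),((303,376),(308,138)),((274,376),(326,142))]:
    print("small mag?",plane(T,*a,.1))
im=np.hstack([cv2.resize(cv2.imread("pics/scene0.png")[105:195,280:360],None,fx=5,fy=5),cv2.resize(cv2.imread("pics/top0.png")[305:395,258:318],None,fx=5,fy=5)])
im2=cams.camera("wrist");cv2.imwrite("pics/w2.png",im2[:,:,::-1])
cv2.imwrite("pics/sm.png",np.hstack([cv2.resize(im,(450,289)),cv2.resize(im2[:,:,::-1],(385,289))])[:, :800])
o=robot.get_obs()
E
```

```text
time: 8.38
position: [0.4862, -0.0256, 0.2519]
tool_rot: [0.949, 0.316, -0.001, -0.001]
ft_force: [0.2, 0.6, -0.9]
grip_width: 0.0867
grip_force: 0.0
time: 9.0
position: [0.4458, 0.1735, 0.2519]
tool_rot: [0.916, 0.4, -0.002, -0.001]
ft_force: [-0.1, -0.5, -0.0]
grip_width: 0.0872
grip_force: 0.0
time: 9.62
position: [0.4471, 0.1704, 0.2519]
tool_rot: [0.671, 0.741, -0.001, -0.001]
ft_force: [-0.7, -1.6, 0.0]
grip_width: 0.0873
grip_force: 0.0
time: 10.25
position: [0.4471, 0.1704, 0.2518]
tool_rot: [0.306, 0.952, -0.001, -0.002]
ft_force: [-0.3, 0.2, 0.9]
grip_width: 0.0869
grip_force: 0.0
time: 10.88
position: [0.4471, 0.1704, 0.2518]
tool_rot: [-0.114, 0.994, -0.0, -0.002]
ft_force: [-0.1, 0.7, -0.8]
grip_width: 0.0871
grip_force: 0.0
t 10.88 pos [0.4471 0.1704 0.2518] q [ 0.1302  0.3941  1.8334 -0.0002  0.9178 -1.6681] F [-0.1124  0.7409 -0.7776] w 0.0871222858615748 0.0
shift cm [-0.2678 -0.1076 -0.8164] after turn [-0.7309 -0.1099 -0.4511] turn [-0.0026 -0.7018 -0.0077]
small mag? [0.4132 0.1134 0.1   ]
small mag? [0.4099 0.0592 0.1   ]
small mag? [0.3127 0.0661 0.1   ]
small mag? [0.316  0.1188 0.1   ]
```

View pics/sm.png

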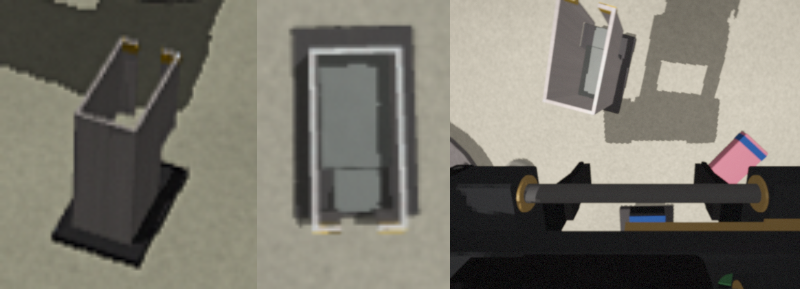

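Run:
```python
from h import *
T=cams.camera_info("top");S=cams.camera_info("scene")
for a,b in [((274.5,320.6),(322.7,145)),((303,320),(305,140))]:
    print("small mag rim",tri(ray(T,*a),ray(S,*b)))
i=cams.camera_info("wrist");im=cv2.imread("pics/w2.png")[:,:,::-1].copy();print("blue wrist",blobs(im,(105,130,40),(128,255,255),10),proj(i,[.561,.201,.07]))
```

```text
small mag rim (array([0.4133, 0.1133, 0.1395]), np.float64(0.003254268665782132))
small mag rim (array([0.4107, 0.0639, 0.1373]), np.float64(0.0065353795792067616))
blue wrist [(437.1, 212.3, 417), (287.7, 317.2, 458)] [282.8686 312.6955]
```

Run:
```python
from h import *
T=cams.camera_info("top");W=cams.camera_info("wrist")
def box(f,x0,x1,y0,y1):
    im=cv2.imread(f)[y0:y1,x0:x1];m=cv2.inRange(cv2.cvtColor(im,cv2.COLOR_BGR2HSV),(105,110,30),(128,255,255))
    p=np.argwhere(m)[:,::-1].astype(np.float32);b=cv2.boxPoints(cv2.minAreaRect(p))+[x0,y0];return b
bt=box("pics/top0.png",205,245,235,260);bw=box("pics/w2.png",250,330,290,340)
print(bt,bw)
for n,I,b in(("t",T,bt),("w",W,bw)):
    q=np.array([plane(I,*p,.07) for p in b]);print(n,q, "mean",q.mean(0))
print(tri(ray(T,*bt.mean(0)),ray(W,*bw.mean(0))))
```

```text
[[211.3945 246.0104]
 [236.8616 238.2595]
 [238.5571 243.8304]
 [213.09   251.5813]] [[261. 313.]
 [313. 313.]
 [313. 322.]
 [261. 322.]]
t [[0.5673 0.2313 0.07  ]
 [0.5801 0.1797 0.07  ]
 [0.5685 0.1767 0.07  ]
 [0.5558 0.2282 0.07  ]] mean [0.5679 0.204  0.07  ]
w [[0.5666 0.179  0.07  ]
 [0.5541 0.2316 0.07  ]
 [0.5646 0.2344 0.07  ]
 [0.5772 0.1813 0.07  ]] mean [0.5656 0.2065 0.07  ]
(array([0.5684, 0.2059, 0.0661]), np.float64(0.002782078590231227))
```

```bash
python3 -c "
import cv2
cv2.imwrite('pics/w2c.png',cv2.resize(cv2.imread('pics/w2.png')[270:350,200:400],None,fx=4,fy=4,interpolation=cv2.INTER_CUBIC))"
```

```text
(no output)
```

View pics/w2c.png

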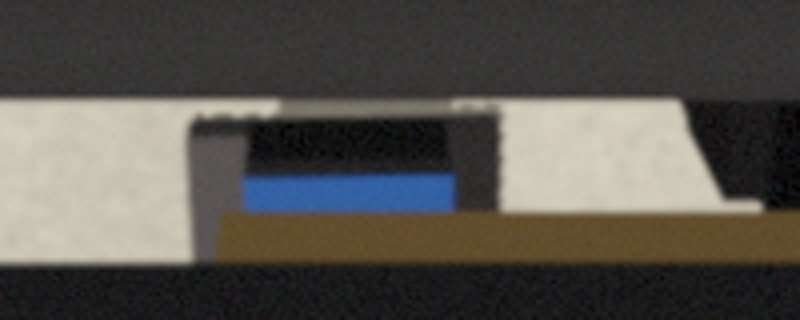

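The crop shows the blue band running square across the view, so the yaw matches, with its end edge at about (287,313) in the full image. That fits the top view within 2–3 mm.

Run:
```python
from h import *
go([.5756,.2075,.060],193.4,-26,.131)
```

```text
t 10.93 pos [0.4472 0.1704 0.2519] q [ 0.1302  0.3941  1.8333 -0.0004  0.9177 -1.6717] F [ 0.0422 -0.1905  0.1689] w 0.0872155003821449 0.0
shift cm [-7.6323  0.6523  7.388 ] after turn [-3.5871  0.6329  9.9996] turn [-0.0006 -0.4573 -0.0025]
```

```bash
python3 -m crank '[[0,0,0,0,-0.152,0,0],[0,0,0,0,-0.152,0,0],[0,0,0,0,-0.153,0,0],[-1.8,0.3,2.5,0,0,0,0],[-1.8,0.3,2.5,0,0,0,0]]'
python3 -m crank '[[0,0,2.5,0,0,0,0],[0,0,2.5,0,0,0,0],[0,0,0,0,0,0,0]]' 25
python3 - <<'E'
from h import *
go([.5756,.2075,.060],193.4,-26,.051)
cv2.imwrite("pics/w3.png",cams.camera("wrist")[:,:,::-1])
i=cams.camera_info("wrist");print(proj(i,[.561,.204,.07]))
E
```

```text
time: 11.55
position: [0.4992, 0.1884, 0.223]
tool_rot: [-0.107, 0.968, 0.025, 0.224]
ft_force: [0.9, -0.7, 0.2]
grip_width: 0.0872
grip_force: 0.0
time: 11.92
position: [0.5205, 0.1932, 0.1769]
tool_rot: [-0.107, 0.969, 0.025, 0.222]
ft_force: [-0.3, 0.2, -0.6]
grip_width: 0.0872
grip_force: 0.0
t 11.93 pos [0.5205 0.1932 0.1769] q [ 0.138   0.5511  1.9782  0.2258  0.1663 -1.8671] F [-0.2815  0.1969 -0.5519] w 0.0872381952197924 0.0
shift cm [-0.0043  0.1562  7.9017] after turn [0.0114 0.1186 7.9024] turn [-0.0048 -0.0022 -0.0128]
[281.357  213.6394]
```

View pics/w3.png

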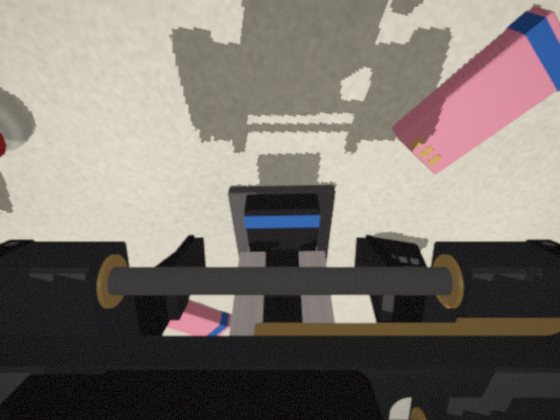

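The blue end edge is at (282,215), 1 px from its predicted place, and the fingers straddle it. Joint 5 is nearing 0, so I'll check the wrist before descending.

```bash
cat > kin.py <<'E'
import numpy as np
from scipy.optimize import least_squares as ls
D=np.array([[.5284,1.4338,.1484,-.6066,.2914],[.6,1.5389,.6057,-.0782,.2168],[.7465,1.6013,.6045,-.075,.1141],[.3941,1.8334,.4471,.1704,.2518],[.5386,1.5244,.5388,-.2759,.2575],[.7432,1.612,.5389,-.2759,.1139]])
def f(p,d):
    a,b,e,R0,z0,off=p; q2,q3=d[:,0],d[:,1]; R=np.sqrt(d[:,2]**2+d[:,3]**2-off**2)
    return np.r_[a*np.sin(q2)+b*np.sin(q2+q3)+e*np.cos(q2+q3)+R0-R, a*np.cos(q2)+b*np.cos(q2+q3)-e*np.sin(q2+q3)+z0-d[:,4]]
s=ls(f,[.4,.4,0,0,.0,.11],args=(D,));p=s.x
E
python3 - <<'E'
from kin import *
print(p,abs(s.fun).max())
a,b,e,R0,z0,off=p
# wrist centre = planar arm; tool length L: z0 = zs - L. use tilted sample: q2 .5511 q3 1.9782, TCP r
r=np.hypot(.5205,.1932);R=np.sqrt(r*r-off**2);A=.5511;B=A+1.9782
Rw=a*np.sin(A)+b*np.sin(B)+e*np.cos(B)+R0;print("Rw",Rw,"R",R,"L from R",(R-Rw)/np.sin(np.radians(26)))
zw=a*np.cos(A)+b*np.cos(B)-e*np.sin(B)+z0;print("L from z",(.1769-zw)/(1-np.cos(np.radians(26))))
L=(.1769-zw)/(1-np.cos(np.radians(26)))
def ik(R,z,al):
    t=np.radians(al);Rt=R-L*np.sin(t);zt=z-L*(1-np.cos(t))
    g=lambda q:[a*np.sin(q[0])+b*np.sin(q.sum())+e*np.cos(q.sum())+R0-Rt,a*np.cos(q[0])+b*np.cos(q.sum())-e*np.sin(q.sum())+z0-zt]
    k=ls(g,[.7,1.8]);return k.x,abs(k.fun).max(),np.pi-t-k.x.sum()
for n,P,az in(("mag",[.5756,.2075],13.4),("magout",[.5026,.190],13.4),("bay",[.509,-.180],-7.7)):
  for al in (0,10,20,26,32,40,50):
    t=np.radians(al);u=np.array([np.cos(np.radians(az)),np.sin(np.radians(az))]);tp=np.array(P)-.051*np.sin(t)*u
    r=np.hypot(*tp);print(n,al,ik(np.sqrt(r*r-off**2),.06+.051*np.cos(t),al))
E
```

```text
[0.5858493  0.39147545 0.11227408 0.00721151 0.03859386 0.06850016] 0.0017817587978714577
Rw 0.4470977408363209 R 0.5509575465167299 L from R 0.23692208404031026
L from z 0.23791531230878687
mag 0 (array([0.75360628, 1.5955699 ]), np.float64(4.2850295534080374e-10), np.float64(0.7924164680849))
mag 10 (array([0.71965072, 1.72688133]), np.float64(1.1450562720227708e-13), np.float64(0.5205276769802487))
mag 20 (array([0.71030931, 1.85296035]), np.float64(5.570960359690957e-13), np.float64(0.22925715214323494))
mag 26 (array([0.71919175, 1.92478766]), np.float64(4.0278243240710054e-10), np.float64(0.043827635771686246))
mag 32 (array([0.74064028, 1.99265063]), np.float64(1.867510687758589e-08), np.float64(-0.15020361303334973))
mag 40 (array([0.79067121, 2.07492833]), np.float64(5.03819208574896e-13), np.float64(-0.4221385922689831))
mag 50 (array([0.88842089, 2.15954998]), np.float64(3.045882435159797e-10), np.float64(-0.7790428421697522))
magout 0 (array([0.69346421, 1.78835013]), np.float64(2.9169507920201454e-09), np.float64(0.6597783151730536))
magout 10 (array([0.66910602, 1.91418
[... 695 characters left out ...]
7080542e-09), np.float64(0.6644112102575193))
bay 10 (array([0.67068701, 1.90752573]), np.float64(2.5249663471171857e-12), np.float64(0.3888469898002316))
bay 20 (array([0.67531934, 2.03042748]), np.float64(7.089568584972561e-09), np.float64(0.08677998829662714))
bay 26 (array([0.69604469, 2.10155384]), np.float64(2.1094237467877974e-14), np.float64(-0.10979148679271544))
bay 32 (array([0.73287807, 2.16958322]), np.float64(2.502442697505103e-12), np.float64(-0.3193740001044887))
bay 40 (array([0.8101811 , 2.25318012]), np.float64(4.562488165049672e-10), np.float64(-0.6199002589612497))
bay 50 (array([0.95322868, 2.3399265 ]), np.float64(9.71445146547012e-15), np.float64(-1.0242271496163315))
```

Run:
```python
from h import *
go([.5688,.2059,.060],193.4,-15,.111)
```

```text
t 11.97 pos [0.5205 0.1932 0.178 ] q [ 0.138   0.5489  1.9785  0.2254  0.1667 -1.8672] F [-0.4432 -0.0776 -0.9972] w 0.08724832980951579 0.0
shift cm [-1.4347  0.1425  1.8941] after turn [-1.7703  0.1159  1.5872] turn [-0.0036  0.1913 -0.0126]
```

```bash
python3 -m crank '[[0,0,0,0,0.095,-0.006,0],[0,0,0,0,0.096,-0.006,0],[-1.77,0.12,1.59,0,0,0,0],[0,0,0,0,0,0,0]]' 40
python3 - <<'E'
from h import *
go([.5688,.2059,.060],193.4,-15,.051)
E
```

```text
time: 12.48
position: [0.5426, 0.1995, 0.1693]
tool_rot: [-0.115, 0.984, 0.013, 0.133]
ft_force: [0.2, -0.1, -0.3]
grip_width: 0.0869
grip_force: 0.0
t 12.47 pos [0.5426 0.1995 0.1693] q [ 0.1521  0.5875  1.818   0.0377  0.4692 -1.6834] F [ 0.2262 -0.1303 -0.3408] w 0.08688772791000121 0.0
shift cm [0.26   0.0424 6.1566] after turn [0.2244 0.0143 6.1582] turn [-0.0046  0.0058  0.    ]
```

```bash
python3 -m crank '[[0.1,0,2,0,0,0,0],[0.1,0,2,0,0,0,0],[0,0,1.5,0,0,0,0],[0,0,0.65,0,0,0,0],[0,0,0,0,0,0,0]]'
python3 - <<'E'
from h import *
go([.5688,.2059,.060],193.4,-15,.051)
i=cams.camera_info("wrist");im=cams.camera("wrist");cv2.imwrite("pics/w4.png",im[:,:,::-1])
print(proj(i,[.561,.204,.07]),blobs(im,(105,130,40),(128,255,255),10))
E
```

```text
time: 13.1
position: [0.5555, 0.2024, 0.1087]
tool_rot: [-0.116, 0.984, 0.013, 0.132]
ft_force: [0.0, -0.2, -0.7]
grip_width: 0.0874
grip_force: 0.0
t 13.1 pos [0.5555 0.2024 0.1087] q [ 0.1538  0.708   1.8105  0.0479  0.3587 -1.6935] F [ 0.0464 -0.224  -0.7485] w 0.08735859249802747 0.0
shift cm [-0.0643  0.028  -0.0409] after turn [-0.0642  0.0282 -0.041 ] turn [-0.0042  0.0034  0.0005]
[279.885  270.4116] []
```

View pics/w4.png

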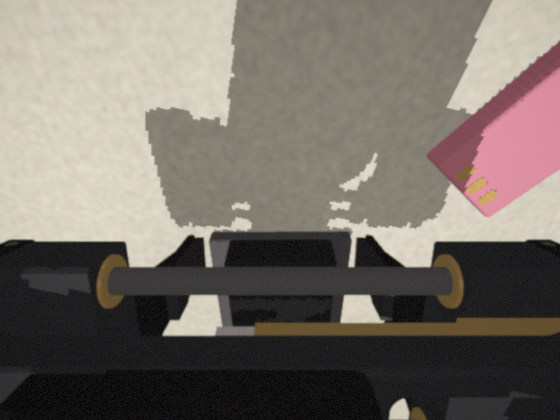

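The pack's end face (228–335, rows 240–270) lies between the fingers and nothing is touching. I'll close.

```bash
python3 -m crank '[[0,0,0,0,0,0,0.3],[0,0,0,0,0,0,1],[0,0,0,0,0,0,1],[0,0,0,0,0,0,1]]' 15
python3 -m crank '[[0,0,0,0,0,0,1],[0,0,0,0,0,0,1],[0,0,0,0,0,0,1]]' 45
python3 - <<'E'
from h import *
u=target(13.4,0).apply([1,0,0]);R=Ro.from_quat(robot.get_obs()["tool_rot"]);print("1cm pull in tool axes",R.inv().apply(-u), "up",R.inv().apply([0,0,1]))
E
```

```text
time: 13.65
position: [0.5558, 0.2025, 0.109]
tool_rot: [-0.116, 0.984, 0.013, 0.132]
ft_force: [-0.7, -0.0, -0.5]
grip_width: 0.055
grip_force: 0.0
time: 14.02
position: [0.5558, 0.2026, 0.109]
tool_rot: [-0.116, 0.984, 0.013, 0.132]
ft_force: [0.1, 1.4, 2.6]
grip_width: 0.0538
grip_force: 45.0
1cm pull in tool axes [ 0.9648 -0.0002 -0.263 ] up [-0.263  -0.0043 -0.9648]
```

```bash
python3 -m crank '[[0.48,0,-0.13,0,0,0,1],[0.96,0,-0.263,0,0,0,1],[0.96,0,-0.263,0,0,0,1],[0.96,0,-0.263,0,0,0,1],[0.96,0,-0.263,0,0,0,1]]'
python3 -m crank '[[0.96,0,-0.263,0,0,0,1],[0.96,0,-0.263,0,0,0,1],[0.96,0,-0.263,0,0,0,1],[0.2,0,-0.055,0,0,0,1],[0,0,0,0,0,0,1]]'
python3 - <<'E'
from h import *
o=robot.get_obs();print(o["position"],o["tool_rot"],o["ft_force"],o["moment"],o["q"])
for n in("top","wrist"):cv2.imwrite(f"pics/{n}5.png",cams.camera(n)[:,:,::-1])
a=cv2.imread("pics/top5.png")[130:310,150:330];b=cv2.imread("pics/wrist5.png")
cv2.imwrite("pics/c5.png",np.hstack([cv2.resize(a,(400,400)),cv2.resize(b,(400,400))]))
E
```

```text
time: 14.65
position: [0.5137, 0.1921, 0.1091]
tool_rot: [-0.115, 0.984, 0.013, 0.134]
ft_force: [3.0, 1.0, -1.9]
grip_width: 0.0535
grip_force: 45.0
time: 15.28
position: [0.4805, 0.1847, 0.1087]
tool_rot: [-0.116, 0.984, 0.013, 0.131]
ft_force: [-0.7, 0.5, -1.4]
grip_width: 0.0536
grip_force: 45.0
[0.4805 0.1847 0.1087] [-0.1157  0.9845  0.0134  0.1312] [-0.6752  0.4524 -1.3927] [0.1194 0.1107 0.0224] [ 0.14    0.6651  2.0026  0.098   0.2111 -1.7579]
```

View pics/c5.png

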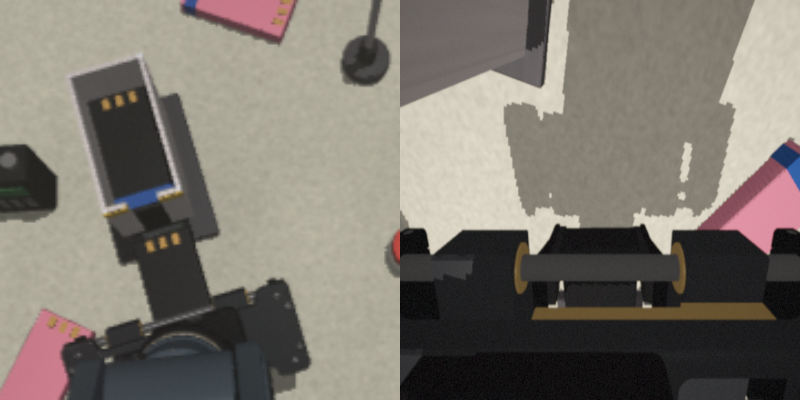

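The pack is out: its contacts at crop (160,240) are past the front wall, and the stack has sunk straight and stayed inside. I'll back off 1 cm and lift.

```bash
python3 -m crank '[[0.96,0,-0.263,0,0,0,1],[-0.3,0,-1.4,0,0,0,1],[-0.66,0,-2.4,0,0,0,1],[-0.66,0,-2.4,0,0,0,1],[-0.66,0,-2.4,0,0,0,1]]'
python3 -m crank '[[-0.4,0,-1.45,0,0,0,1],[0,0,0,0.032,0,0.118,1],[0,0,0,0.032,0,0.118,1],[0,0,0,0.032,0,0.118,1],[0,0,0,0,0,0,1]]'
python3 - <<'E'
from h import *
c=np.array([.6387,-.1979]);a=np.radians(172.35)
o=robot.get_obs();print(o["position"],o["tool_rot"])
go([*(c+.139*np.array([np.cos(a),np.sin(a)])),.16],172.35,-15,.051)
E
```

```text
time: 16.0
position: [0.4705, 0.1826, 0.1996]
tool_rot: [-0.116, 0.984, 0.013, 0.132]
ft_force: [1.0, -0.2, -1.4]
grip_width: 0.0535
grip_force: 45.0
time: 16.62
position: [0.4707, 0.183, 0.2138]
tool_rot: [0.065, 0.989, -0.011, 0.133]
ft_force: [0.0, -0.0, -1.9]
grip_width: 0.0534
grip_force: 45.0
[0.4707 0.183  0.2138] [ 0.0647  0.9889 -0.0105  0.1335]
t 16.62 pos [0.4707 0.183  0.2138] q [ 0.1909  0.4451  1.9435 -0.1811  0.5057 -1.1016] F [ 0.0488 -0.0387 -1.9486] w 0.05343712266136119 44.96992265805602
shift cm [ -6.036  -35.5321   2.2631] after turn [ -6.165  -35.5187   2.1213] turn [-0.0028  0.0067  0.0032]
```

```bash
python3 -m crank '[[-0.75,-4.44,0.28,0,0,0,1],[-0.75,-4.44,0.28,0,0,0,1],[-0.75,-4.44,0.28,0,0,0,1],[-0.75,-4.44,0.28,0,0,0,1],[-0.75,-4.44,0.28,0,0,0,1]]'
python3 -m crank '[[-0.75,-4.44,0.28,0,0,0,1],[-0.75,-4.44,0.28,0,0,0,1],[-0.75,-4.44,0.28,0,0,0,1],[0,0,0,0,0,0,1],[0,0,0,0,0,0,1]]'
python3 - <<'E'
from h import *
c=np.array([.6387,-.1979]);a=np.radians(172.35)
go([*(c+.139*np.array([np.cos(a),np.sin(a)])),.16],172.35,-15,.051)
for n in("top","scene"):cv2.imwrite(f"pics/{n}6.png",cams.camera(n)[:,:,::-1])
p=cv2.imread("pics/top6.png")[120:300,330:500];q=cv2.imread("pics/scene6.png")[130:265,105:245]
cv2.imwrite("pics/c6.png",np.hstack([cv2.resize(p,None,fx=2.2,fy=2.2,interpolation=cv2.INTER_CUBIC),cv2.resize(q,(410,396),interpolation=cv2.INTER_CUBIC)]))
for n in("top","scene"):
    im=cv2.imread(f"pics/{n}6.png")[:,:,::-1].copy();print(n,blobs(im,(18,110,90),(32,255,255),5))
E
```

```text
time: 17.25
position: [0.4807, -0.0442, 0.2107]
tool_rot: [0.065, 0.989, -0.011, 0.133]
ft_force: [0.9, 0.1, -1.8]
grip_width: 0.0536
grip_force: 45.0
time: 17.88
position: [0.4861, -0.1774, 0.2085]
tool_rot: [0.066, 0.989, -0.01, 0.132]
ft_force: [0.5, 0.2, -0.8]
grip_width: 0.0534
grip_force: 45.0
t 17.88 pos [ 0.4861 -0.1774  0.2085] q [-0.6233  0.4602  1.9354  0.2465  0.5217 -2.2618] F [ 0.5101  0.2436 -0.8214] w 0.05338539193950207 44.96920622885227
shift cm [-0.194   0.0004 -0.0283] after turn [-0.1939  0.0008 -0.0291] turn [-0.0026  0.0046  0.0015]
top [(376.2, 155.2, 19), (462.1, 161.3, 18), (209.3, 173.1, 16), (203.3, 174.8, 15), (197.2, 176.6, 16), (397.3, 192.0, 13), (441.0, 195.0, 15), (397.3, 197.6, 18), (441.0, 201.0, 15), (397.0, 203.0, 15), (441.1, 206.4, 17), (428.3, 211.4, 21), (435.0, 211.8, 20), (441.5, 212.1, 21), (226.8, 217.5, 11), (201.7, 225.2, 12), (373.8, 239.1, 23), (463.2, 245.9, 21), (173.4, 274.4, 5), (281.0, 377.0, 5)]
scene [(445.8, 0.4, 5), (447.5, 5.2, 39), (442.1, 17.1, 59), (457.6, 32.9, 42), (499.6, 41.5, 118), (532.2, 48.2, 13), (541.9, 50.8, 8), (549.0, 52.4, 5), (556.2, 53.3, 13), (173.0, 149.0, 7), (177.1, 150.8, 8), (181.1, 152.1, 7), (164.5, 157.0, 12), (158.8, 182.2, 6), (222.0, 182.0, 15), (156.0, 185.5, 6), (153.3, 188.9, 7), (188.3, 195.9, 7), (185.6, 199.2, 8), (118.1, 203.3, 16), (182.5, 202.5, 6), (382.2, 227.6, 5), (177.9, 232.6, 17), (385.8, 230.4, 5), (250.5, 297.2, 6), (246.4, 300.3, 7), (242.2, 303.8, 5)]
```

View pics/c6.png

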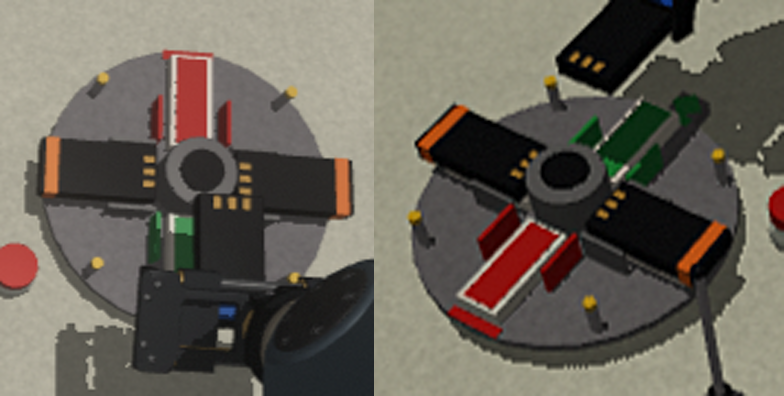

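Run:
```python
from h import *
T=cams.camera_info("top");S=cams.camera_info("scene")
t=lambda a,b:tri(ray(T,*a),ray(S,*b))
C=[t((441.5,212.1),(173,149)),t((435,211.8),(177.1,150.8)),t((428.3,211.4),(181.1,152.1))];print("held",C)
h=np.array([x[0] for x in C]).mean(0)
d=C[2][0]-C[0][0];print("pack yaw",np.degrees(np.arctan2(d[1],d[0]))-90)
P=np.array([t(*x)[0] for x in [((376.2,155.2),(177.9,232.6)),((462.1,161.3),(118.1,203.3)),((373.8,239.1),(222,182)),((463.2,245.9),(164.5,157))]])
c=P.mean(0);f=lambda q:np.degrees(np.arctan2(*(q-c)[...,1::-1].T))%360
print("axis",c,"pins",f(P), "bay angle",np.mean((f(P)-np.array([225,135,-45,45]))%360))
F=[t(a,b)[0] for a,b in [((397.3,192),(158.8,182.2)),((397.3,197.6),(156,185.5)),((397,203),(153.3,188.9)),((441,195),(188.3,195.9)),((441,201),(185.6,199.2)),((441.1,206.4),(182.5,202.5))]]
for a,b in [((397.3,197.6),(185.6,199.2)),((441,201),(156,185.5))]: q=t(a,b);print("fixed",q,np.linalg.norm((q[0]-c)[:2]))
al=np.radians(172.35);u=np.array([np.cos(al),np.sin(al)]);n=np.array([-u[1],u[0]])
print("held radial",(h-c)[:2]@u,"lateral",(h-c)[:2]@n,"z",h[2])
Tonly=lambda u_,v,z:plane(T,u_,v,z)
g=plane(T,411.2,280.6,.018);print("pointer angle",f(g))
```

```text
held [(array([ 0.5869, -0.2024,  0.1705]), np.float64(0.000921728819073125)), (array([ 0.5883, -0.1908,  0.17  ]), np.float64(0.0011222027745263696)), (array([ 0.5896, -0.1786,  0.1711]), np.float64(0.00042516721643073163))]
pack yaw -6.418741901660738
axis [ 0.639  -0.1981  0.07  ] pins [ 37.183  307.1311 127.1675 217.1134] bay angle 172.1487613109029
fixed (array([ 0.6451, -0.1536,  0.0708]), np.float64(0.0004045796192288228)) 0.04491660250527773
fixed (array([ 0.6327, -0.2434,  0.0708]), np.float64(0.0008984754989618091)) 0.0457747935110539
held radial 0.051231695115442816 lateral -0.0006651223620205062 z 0.1705214499683029
pointer angle 172.2992543583895
```

Run:
```python
from h import *
al=np.radians(172.2);u=np.array([np.cos(al),np.sin(al),0]);n=np.array([-u[1],u[0],0])
R=Ro.from_quat(robot.get_obs()["tool_rot"]).inv()
print("down cm",R.apply([0,0,-1]),"inward",R.apply(-u),"n",R.apply(n))
```

```text
down cm [0.2631 0.0029 0.9648] inward [-0.9648 -0.0047  0.2631] n [ 0.0053 -1.      0.0015]
```

```bash
python3 -m crank '[[0.63,-0.02,2.315,0,0,0,1],[0.63,-0.02,2.315,0,0,0,1],[0.63,-0.02,2.315,0,0,0,1],[0.395,0,1.447,0,0,0,1],[0.2,0,0.72,0,0,0,1]]'
python3 -m crank '[[0,0,0,0,0,0,1],[0,0,0,0,0,0,1]]'
python3 - <<'E'
from h import *
o=robot.get_obs();print(o["ft_force"],o["moment"],o["q"])
for n in("top","scene"):
    im=cams.camera(n);cv2.imwrite(f"pics/{n}7.png",im[:,:,::-1])
    print(n,[b for b in blobs(im,(18,110,90),(32,255,255),5) if (400<b[0]<450 and n=="top") or(140<b[0]<200 and n=="scene")])
E
```

```text
time: 18.6
position: [0.4866, -0.1773, 0.1133]
tool_rot: [0.065, 0.989, -0.01, 0.132]
ft_force: [-0.6, -0.6, -1.7]
grip_width: 0.0533
grip_force: 45.0
time: 18.85
position: [0.4872, -0.1786, 0.1146]
tool_rot: [0.065, 0.989, -0.011, 0.133]
ft_force: [-0.1, -0.5, -1.3]
grip_width: 0.0537
grip_force: 45.0
[-0.111  -0.4942 -1.3183] [ 0.098   0.1895 -0.0082] [-0.6239  0.6544  1.9908  0.4499  0.2835 -2.482 ]
top [(441.0, 195.0, 15), (441.0, 201.0, 15), (441.1, 206.4, 17), (414.3, 222.1, 16), (420.0, 222.0, 15), (426.1, 222.7, 15)]
scene [(164.5, 157.0, 12), (178.4, 175.9, 7), (182.3, 177.6, 7), (186.0, 179.0, 7), (158.8, 182.2, 6), (156.0, 185.5, 6), (153.3, 188.9, 7), (188.3, 195.9, 7), (185.6, 199.2, 8), (182.5, 202.5, 6), (177.9, 232.6, 17)]
```

```bash
cat > meas.py <<'E'
from h import *
T=cams.camera_info("top");S=cams.camera_info("scene");c=np.array([.639,-.1981])
al=np.radians(172.2);u=np.array([np.cos(al),np.sin(al)]);n=np.array([-u[1],u[0]])
def m(tp,sc):   # lists in matching order
    C=np.array([tri(ray(T,*a),ray(S,*b))[0] for a,b in zip(tp,sc)]);h=C.mean(0);d=C[-1]-C[0]
    print("radial",(h[:2]-c)@u,"lateral",(h[:2]-c)@n,"z",h[2],"yaw",np.degrees(np.arctan2(d[1],d[0]))-90,C)
E
python3 - <<'E'
from meas import *
m([(426.1,222.7),(420,222),(414.3,222.1)],[(178.4,175.9),(182.3,177.6),(186,179)])
E
```

```text
radial 0.04993653126152335 lateral 0.0010076973758631417 z 0.0769923448337434 yaw -6.4483213206880805 [[ 0.5878 -0.2043  0.0766]
 [ 0.5899 -0.1919  0.0773]
 [ 0.5905 -0.1807  0.0771]]
```

```bash
python3 -m crank '[[-0.24,0.08,0.065,0.002,0,0.007,1],[-0.24,0.08,0.065,0.002,0,0.007,1],[0.08,0,0.29,0,0,0,1],[0.04,0,0.145,0,0,0,1],[0,0,0,0,0,0,1]]'
python3 - <<'E'
from h import *
o=robot.get_obs();print(o["ft_force"],o["moment"],o["q"])
for n in("top","scene"):
    im=cams.camera(n);cv2.imwrite(f"pics/{n}8.png",im[:,:,::-1])
    print(n,[b for b in blobs(im,(18,110,90),(32,255,255),5) if (400<b[0]<430 and n=="top") or(170<b[0]<200 and b[1]<190 and n=="scene")])
E
```

```text
time: 19.58
position: [0.4917, -0.1777, 0.1092]
tool_rot: [0.073, 0.988, -0.011, 0.133]
ft_force: [-0.4, -0.2, -0.6]
grip_width: 0.0534
grip_force: 45.0
[-0.4311 -0.1893 -0.6276] [ 0.0796  0.1541 -0.0111] [-0.6145  0.6679  1.9823  0.4393  0.2755 -2.4482]
top [(413.6, 220.2, 17), (419.6, 220.9, 19), (425.4, 221.1, 19)]
scene [(178.0, 178.0, 7), (181.8, 180.2, 6), (185.2, 182.0, 6)]
```

Run:
```python
from meas import *
m([(425.4,221.1),(419.6,220.9),(413.6,220.2)],[(178,178),(181.8,180.2),(185.2,182)])
```

```text
radial 0.04568110480732815 lateral 0.0010257268631693 z 0.07166846997709579 yaw -9.568111104423892 [[ 0.5918 -0.2042  0.073 ]
 [ 0.5933 -0.193   0.0709]
 [ 0.5957 -0.1815  0.0711]]
```

```bash
python3 -m crank '[[-0.02,0,0.06,0,0,0,1],[0.013,0,0.05,0,0,0,1],[0,0,0,0,0,0,1],[0,0,0,0,0,0,1]]'
python3 -m crank '[[0.013,0,0.05,0,0,0,1],[0,0,0,0,0,0,1],[0,0,0,0,0,0,1]]'
```

```text
time: 20.18
position: [0.4923, -0.178, 0.1089]
tool_rot: [0.073, 0.988, -0.012, 0.133]
ft_force: [-2.0, 0.6, 5.6]
grip_width: 0.0539
grip_force: 45.0
time: 20.55
position: [0.4923, -0.1779, 0.1088]
tool_rot: [0.073, 0.988, -0.012, 0.133]
ft_force: [-4.3, 0.1, 9.9]
grip_width: 0.0535
grip_force: 45.0
```

It's resting: 5–10 N upward. I'll ease off, soften the grip and release.

```bash
python3 -m crank '[[-0.013,0,-0.06,0,0,0,1],[0,0,0,0,0,0,1],[0,0,0,0,0,0,1]]' 5
python3 - <<'E'
from h import *
for n in("top","scene"):
    im=cams.camera(n);cv2.imwrite(f"pics/{n}9.png",im[:,:,::-1])
    print(n,[b for b in blobs(im,(18,110,90),(32,255,255),5) if (400<b[0]<430 and n=="top") or(170<b[0]<200 and b[1]<190 and n=="scene")])
E
```

```text
time: 20.92
position: [0.4923, -0.1779, 0.1088]
tool_rot: [0.073, 0.988, -0.012, 0.133]
ft_force: [-2.0, 0.4, 6.3]
grip_width: 0.0538
grip_force: 5.0
top [(413.8, 220.1, 17), (419.7, 220.5, 18), (425.5, 220.8, 18)]
scene [(177.8, 178.2, 6), (181.6, 180.3, 7), (185.0, 182.0, 7)]
```

```bash
python3 -m crank '[[0,0,0,0,0,0,0.3],[0,0,0,0,0,0,0.2],[0,0,0,0,0,0,0.1],[0,0,0,0,0,0,0]]'
python3 - <<'E'
from meas import *
m([(425.5,220.8),(419.7,220.5),(413.8,220.1)],[(177.8,178.2),(181.6,180.3),(185,182)])
E
python3 -m crank '[[0.2,0,-1,0,0,0,0],[0.2,0,-2,0,0,0,0],[0.2,0,-3,0,0,0,0],[0,0,-4,0,0,0,0],[0,0,-4,0,0,0,0]]'
python3 -m crank '[[4,0,-4,0,0,0,0],[4,0,-2,0,0,0,0],[0,6,0,0,0,0,0],[0,6,0,0,0,0,0],[0,6,0,0,0,0,0]]'
python3 -m crank '[[0,6,0,0,0,0,0],[0,6,0,0,0,0,0],[0,0,0,0,0,0,0]]'
python3 - <<'E'
from h import *
for n in("top","scene"):
    im=cams.camera(n);cv2.imwrite(f"pics/{n}10.png",im[:,:,::-1])
    print(n,[b for b in blobs(im,(18,110,90),(32,255,255),5) if (n=="top") or(100<b[0]<240)],blobs(im,(105,130,40),(128,255,255),10),blobs(im,(45,100,40),(80,255,255),5))
p=cv2.imread("pics/top10.png")[100:310,150:500];q=cv2.imread("pics/scene10.png")[130:315,105:400]
cv2.imwrite("pics/c10.png",np.hstack([cv2.resize(p,(400,240)),cv2.resize(q,(400,240))]))
E
```

```text
time: 21.52
position: [0.4923, -0.1779, 0.1084]
tool_rot: [0.073, 0.988, -0.012, 0.133]
ft_force: [-0.7, -0.2, 0.1]
grip_width: 0.0808
grip_force: 0.0
radial 0.04512611884492151 lateral 0.0012558990909472309 z 0.07171378380924028 yaw -8.522423218027 [[ 0.5925 -0.2045  0.0728]
 [ 0.5941 -0.1932  0.0713]
 [ 0.5958 -0.1819  0.0711]]
time: 22.15
position: [0.4491, -0.1708, 0.2434]
tool_rot: [0.073, 0.988, -0.012, 0.133]
ft_force: [0.4, -0.1, 0.9]
grip_width: 0.0874
grip_force: 0.0
time: 22.78
position: [0.3842, 0.0215, 0.2789]
tool_rot: [0.075, 0.988, -0.012, 0.134]
ft_force: [1.5, -0.5, -0.2]
grip_width: 0.087
grip_force: 0.0
time: 23.15
position: [0.4016, 0.1437, 0.2782]
tool_rot: [0.068, 0.989, -0.011, 0.134]
ft_force: [-0.5, -0.9, -0.1]
grip_width: 0.0875
grip_force: 0.0
top [(376.2, 155.2, 19), (462.1, 161.3, 18), (209.3, 173.1, 16), (203.2, 174.9, 15), (197.1, 176.6, 15), (397.1, 191.9, 14), (440.9, 195.1, 14), (397.1, 197.6, 17), (441.0, 201.0, 15), (397.0, 203.0, 15), (441.1, 206.4, 17), (226.8, 217.5, 11), (414.0, 220.0, 15), (419.6, 220.5, 15), (425.5, 220.8, 18), (201.7, 225.2, 12), (373.8, 239.1, 23), (463.5, 245.9, 24), (173.4, 274.4, 5)] [(238.9, 122.5, 85), (32.1, 175.2, 164), (212.7, 218.9, 80), (419.1, 264.9, 152), (158.4, 317.8, 124)] [(400.6, 227.2, 78), (433.5, 229.0, 42), (411.2, 280.7, 98)]
scene [(164.5, 157.0, 12), (178.0, 178.0, 5), (158.8, 182.2, 6), (181.7, 180.7, 6), (185.0, 182.0, 7), (222.0, 182.2, 13), (155.8, 185.6, 5), (153.3, 188.9, 7), (188.3, 195.9, 7), (185.6, 199.2, 8), (118.1, 203.3, 16), (182.5, 202.5, 6), (177.9, 232.6, 17)] [(472.9, 21.4, 106), (489.2, 20.4, 23), (493.9, 30.3, 56), (28.8, 190.4, 260), (203.8, 158.7, 85), (407.4, 209.4, 73), (335.1, 216.5, 119), (274.2, 327.7, 117), (502.5, 369.1, 232)] [(213.2, 167.4, 21), (195.9, 184.7, 35)]
```

View pics/c10.png

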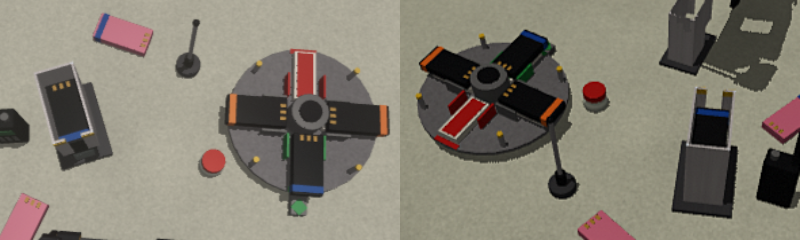

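The final picture shows the pack seated in the green bay and in line with the pointer (top view (307,160), pointer (298,207)). The pins, jar, antenna and radio haven't moved, and the stack is still inside the magazine.

```bash
python3 -c "
from rig import ticket
print(ticket.hand_in())"
```

```text
the job is handed in; nothing more can be done
None
```

Job handed in at about 23 s of the 72 s allowed: the green bay sits within about 0.2° of the pointer, and the lowest pack was set down in it contacts inward, level with the fixed packs' home position to about 1 mm. The other four packs are still in the magazine, and the radio, antenna and jar were not touched.

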